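# Shut off the tagged air line in the valve box

### The arm

A 7-joint arm with a two-finger parallel gripper is mounted at the origin on a cart in front of the work surface, level with it; the furniture and walls round the work are solid. World frame = base frame: x ahead of the robot, y to its left, z up, the work surface at z = 0. Lengths are in m, angles in rad, forces in N, time in s.
With the tool pointing down it reaches from about 0.35 to 0.9 m from the base axis. Payload 7.2 kg.
Tool frame: the origin (TCP) lies at the very end of the fingers, on their centre line; the grasp point (between the pads) lies 19 mm behind it; z points along the fingers, y is the line along which they close (so a half turn about z gives the same grasp; the last joint's range is limited). The gripper opens to 88 mm and grips with 3 to 60 N. Pads are 20 mm wide; open, the fingers measure 115 mm over their backs; the gripper's body (75 mm by 178 mm) begins 61 mm behind the grasp point.
Start: joints at [-1.342, 0.411, -0.013, 1.596, 0.006, 1.134, -0.082], TCP at [0.183, 0.598, 0.223] pointing down, gripper open.
Joint ranges: [-2.95, 2.95], [-0.29, 1.99], [-1.47, 1.44], [0.14, 2.54], [-1.03, 4.17], [0.13, 1.85], [-2.86, 2.86]. Speed limits (rad/s): [2.39, 2.39, 3.01, 3.01, 3.14, 3.14, 3.14].

### API

Orientations are given as a 3x3 rotation matrix whose columns are the frame's x, y, z axes.
In Python, from station import bot gives the robot as it stands. The module is installed in compiled form; this text tells all that it offers.
- The arm moves only by the tool send_rows, never from a script. Its argument "rows" is a list of rows, each a list of 7 numbers: the shift along the tool's x, y, z in cm, then the turn, a rotation vector about the tool's x, y, z in degrees, then the closure, from 0 (fully open) to 1 (shut). In form: [[dx, dy, dz, rx, ry, rz, hand], ...]. A call has exactly 5 rows; each row shifts and turns the commanded pose from where the row before left it, along the tool's axes as they then stand; what a row does not reach is not made up. A row lasts 1/10 s, in which the tool goes at most 50 mm and 8.59 degrees, less where a joint would pass 70% of its speed; a pose out of reach is approached as far as the arm can. A call with a gripper value outside its range is refused whole. The fingers move at their own pace and stop on an object; "newtons" is the grip in N (left out, the last holds). Time passes only in rows, so rows that do not move let the fingers close, or fill a call up. It gives the time, the measured TCP pose, the force, the opening and the grip force at its end, in the units of the state.
- bot.state(): the state, without advancing time (a new reading comes with each control period).
- bot.camera(name): name is "scene" or "top" or "wrist"; returns a dict with "pixels" (480x640x3 uint8, red, green, blue), "camera_matrix" (3x3 intrinsics, pixels), "k1" (the pictures are not rectified: a ray, as slopes to the right and down, at radius r is drawn at 1 + k1 r^2 times it, then the intrinsics apply), "rvec" (rotation vector, rad) and "tvec" (3), from world to camera coordinates, as OpenCV has them. Camera axes: x right, y down, z forward; pixel columns grow to the right and rows downward; lengths in m; the calibration is good to about 2 mm. A picture is of the moment at which its call begins. There is no depth.
- bot.hand_in(): hands the job in; it is judged then, once.
The state is a dict: "t": time; "joint_pos": joint angles; "qvel": joint speeds; "joint_efforts": joint torques, N m; "eef_pos": TCP position; "tool_rot": TCP orientation; "force": force on the tool from outside, world axes, zero at the start; "wrist_torque": the same for the moment, N m; "opening": finger opening in m; "grip_force": force on a finger pad.
Only numpy, scipy, OpenCV 4.12 (cv2) and the standard library are available. Lean on these libraries where they do the work, as an engineer would, in place of code of your own. Each camera call takes 0.05 s, during which the arm holds its last target. There are 200 camera calls.

### The job

The hose on one of the bench's two air lines has to be changed, so shut that line off: push the cover of the valve box along its track all the way over to the closed half of the box, then push the valve lever that carries the round tag clockwise all the way to its stop, so that it lies square across its pipe. Leave the other lever open and the cover aside, so that anyone can see which line is off. This is fingertip work: the cover stays flat in its track and is not lifted out, and the things lying round the box are left where they are.

Things in the scene. Friction and masses are not known exactly. Their poses are not given: they have to be found in the camera images.
- valve_box: Grey sheet-steel box bolted to the bench, 150 mm deep (x), 350 long (y), 88 high; gauge and two hose barbs on its front (-x). Origin: centre of its underside, on the bench; +x to the back, +y along its length (left seen from the front), z up. +y half: open bay with two valves; -y half: closed by a fixed deck. Walls stand 8 mm above the cover's track, which is 80 mm above the bench.
- bay_mid (a point): Middle of the bay's opening, 80 mm above the bench (box frame x = 0, y = 93 mm). The opening is 114 mm wide (x) and 158 mm long (y = 14 to 172 mm). Nothing in the bay but the stems and levers rises above 45 mm; the stems rise to 67 mm.
- deck_mid (a point): Middle of the fixed deck that closes the box's -y half, at 80 mm, box frame y = -79 mm. The cover slides onto it, along the box's -y, until the end wall stops it.
- cover_bar (a point): Middle of the cover's pull bar, 104 mm above the bench: a dark round bow handle, 10 mm thick, 80 long, lying along the box's x over the middle of the cover (15 mm free below the bar). The cover is a loose plate 140 x 168 x 4 mm, 0.3 kg, top at 84 mm; slides with a few newtons, 2 mm side play. Bar's y in the box frame: +68 to +86 mm at the start, -88 mm when fully aside at the end wall.
- stem_tagged (a point): Pivot of the tagged lever: on its upright axis, 60 mm above the bench (the lever's top). The tagged valve may be either of the two, which stand 66 mm apart, at y = 66 and 132 mm and x = 14 mm in the box's frame.
- end_tagged (a point): Point on the tagged lever below the centre of its tag, 60 mm high, 26 mm from the pivot; moves with the lever. The tag is a flat metal disc, 24 mm across and 3 mm thick, riveted on the lever (60 to 63 mm high). The lever is a flat bar 9 mm wide, 56 to 60 mm high, its end 38 mm from the pivot.
- lever_tagged (a joint): Angle of the tagged lever, rad: 0 = open, lever pointing to the box's front (-x) along its pipe (0 to 0.15 at the start); turns clockwise seen from above; at 1.571 it meets its stop, shut, pointing to the box's +y, across its pipe. It takes about 3 N at the tag and stays where it is left.
- lever_plain (a joint): Angle of the plain lever (the same lever without a tag), 0 = open, pointing to the box's front; 1.571 = shut. To be left open.
- stem_plain (a point): Pivot of the plain lever, 60 mm above the bench, beside the tagged valve on either side.
- spray_can: Dark spray can with a white cap, 51 mm across and 200 mm high, standing behind the box. Origin: centre of its underside. To be left alone.
- u_joint: Grey universal joint yoke, 70 x 165 x 52 mm, lying behind the box. Origin: centre of its underside. To be left alone.
- gear_small: Grey gear, 56 mm across and 28 mm high, lying behind the box. Origin: centre of its underside. To be left alone.
- spanner: Combination spanner, 33 x 152 x 7 mm, lying in front of the box. Origin: centre of its underside. To be left alone.

How it is judged:
By the outcome, as a careful person would: the job done as asked, in the order asked, and still so for the second after the job is handed in, with the robot touching nothing.
It also fails if it takes over 53 s, if anything falls off the work surface, if the arm or the gripper's body presses on something with over 40 N, if the wrist force passes 120 N, or if a joint passes its speed limit or range.

## Working session

There is one attempt and no reset: what is moved stays moved. The work goes in short steps, Python scripts to look and compute and a tool call to move; the robot and the scene stay as the last step left them, time stands still between calls to the robot, and variables do not carry over. Pictures are saved under pics/ and viewed, at most 10 in all, crops included, and the job is handed in when it is done.

Besides the shell and the picture viewer there is one more tool, called after "Request:" as name(argument=value, ...), one argument or row to a line, values as JSON. send_rows: Moves the arm, as the interface text tells. Its arguments: {"type":"object","properties":{"rows":{"type":"array","items":{"type":"array","items":{"type":"number"}}},"newtons":{"type":"number"}},"required":["rows"]}

```bash
mkdir -p pics; cat > h.py <<'E'
import numpy as np, cv2
from station import bot
def cam(n,save=None):
    c=bot.camera(n)
    if save: cv2.imwrite('pics/'+save,c['pixels'][:,:,::-1])
    return c
def ray(c,u,v):
    K=np.array(c['camera_matrix']);d=np.array([(u-K[0,2])/K[0,0],(v-K[1,2])/K[1,1]])
    s=d.copy()
    for _ in range(20): s=d/(1+c['k1']*(s@s))
    R=cv2.Rodrigues(np.array(c['rvec'],float))[0];t=np.array(c['tvec'],float).ravel()
    return -R.T@t, R.T@np.array([s[0],s[1],1])
def onz(c,u,v,z):
    o,d=ray(c,u,v);return o+d*(z-o[2])/d[2]
def proj(c,P):
    R=cv2.Rodrigues(np.array(c['rvec'],float))[0];t=np.array(c['tvec'],float).ravel()
    p=R@np.array(P)+t;s=p[:2]/p[2];s=s*(1+c['k1']*(s@s));K=np.array(c['camera_matrix'])
    return K[0,0]*s[0]+K[0,2],K[1,1]*s[1]+K[1,2]
E
python3 - <<'E'
from h import *
for n in('top','scene'):
    c=cam(n,n+'0.png');print(n,ray(c,320,240),c['k1'],c['camera_matrix'][0])
s=bot.state();print(s['t'],s['eef_pos'],np.round(s['tool_rot'],3),s['opening'])
E
```

```text
top (array([ 0.3958033 , -0.30500655,  0.92650581]), array([ 0.13979507,  0.00104003, -0.99019457])) -0.019856431576096862 [452.33091936   0.         318.02983723]
scene (array([0.13255459, 0.30513598, 0.54837727]), array([ 0.45812814, -0.68697481, -0.56412763])) -0.09914137442192182 [493.54263845   0.         318.63548809]
0.1 [0.18264788 0.59725486 0.22192758] [[-0.956  0.292 -0.   ]
 [ 0.292  0.956 -0.001]
 [-0.    -0.001 -1.   ]] 0.08766421097540983
```

View pics/top0.png

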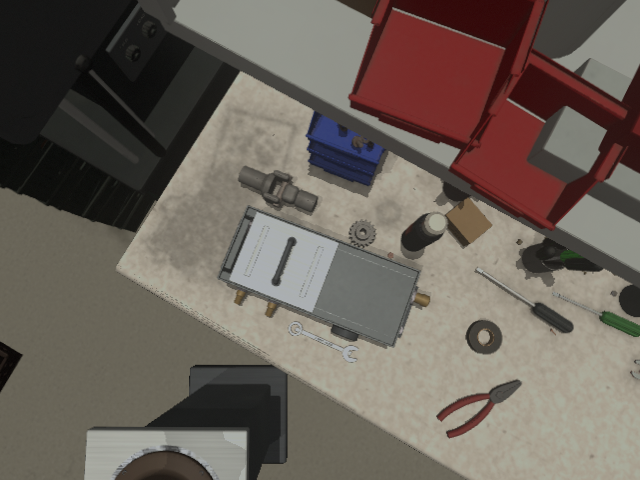

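View pics/scene0.png

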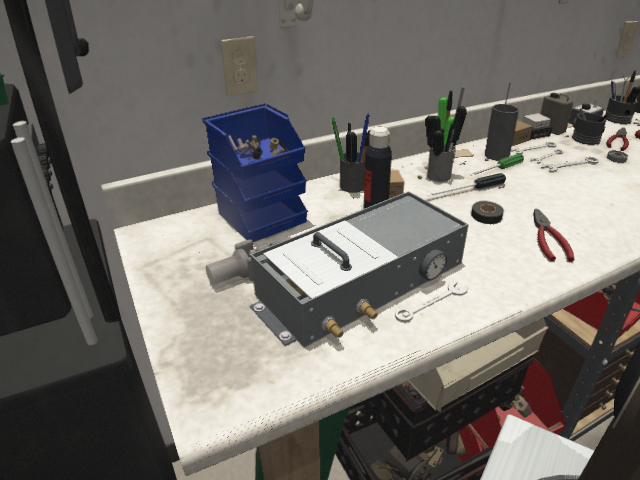

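The pictures show the box with its white cover over the left half. In the top view the bar runs from about (291,241) to (276,283), and the rim corners are near (250,208), (418,268), (393,346) and (221,278). Next I'll enlarge this for exact corners.

```bash
python3 - <<'E'
from h import *
c=cam('top');I=c['pixels'][:,:,::-1]
cv2.imwrite('pics/crop.png',cv2.resize(I[190:365,205:445],None,fx=3.3,fy=3.3,interpolation=cv2.INTER_CUBIC))
for p,z in [((250,208),.088),((418,268),.088),((393,346),.088),((221,278),.088),((291,241),.104),((276,283),.104)]: print(p,onz(c,*p,z).round(4))
E
```

```text
(250, 208) [ 0.5759 -0.1717  0.088 ]
(418, 268) [ 0.4611 -0.4858  0.088 ]
(393, 346) [ 0.3197 -0.4358  0.088 ]
(221, 278) [ 0.4437 -0.1204  0.088 ]
(291, 241) [ 0.5103 -0.2509  0.104 ]
(276, 283) [ 0.4335 -0.2241  0.104 ]
```

View pics/crop.png

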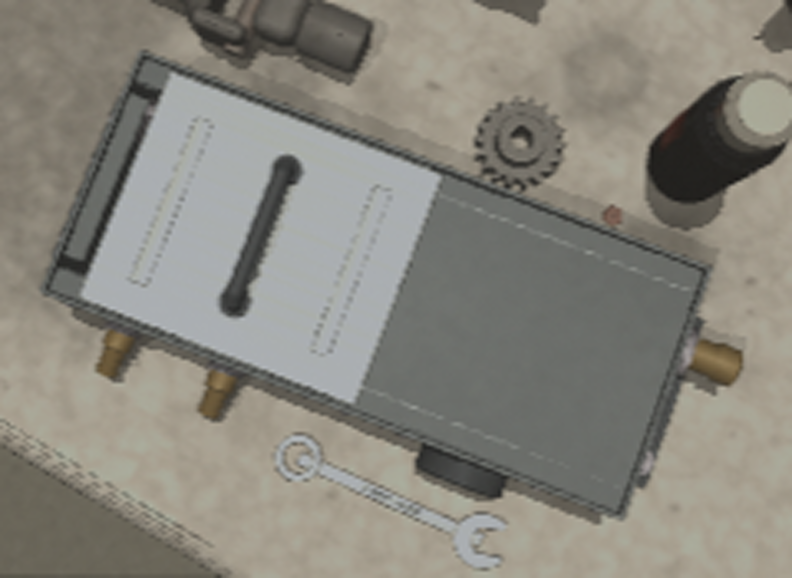

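The crop shows the rim corners at (145,52), (708,268), (618,517) and (46,291), and the bar from (288,170) to (234,302). The bay is the left half, with a narrow slot open past the cover. I'll fit the box frame from these.

```bash
cat >> h.py <<'E'
def fit(A,B):
    A=np.array(A)[:,:2];B=np.array(B)[:,:2];a=A-A.mean(0);b=B-B.mean(0)
    th=np.arctan2((a[:,0]*b[:,1]-a[:,1]*b[:,0]).sum(),(a*b).sum())
    R=np.array([[np.cos(th),-np.sin(th)],[np.sin(th),np.cos(th)]])
    return th,R,B.mean(0)-R@A.mean(0)
E
python3 - <<'E'
from h import *
c=cam('top')
px=lambda x,y:(x/3.3+205,y/3.3+190)
w=[onz(c,*px(*p),.088)for p in[(145,52),(708,268),(618,517),(46,291)]]
th,R,t=fit([(.075,.175),(.075,-.175),(-.075,-.175),(-.075,.175)],w)
print(np.degrees(th),t,[R.T@(p[:2]-t) for p in w])
e=[onz(c,*px(*p),.104)[:2]for p in[(288,170),(234,302)]]
print('bar',[R.T@(p-t) for p in e])
for n,p in dict(bar=(0,(e[0]-t)@R[:,1]),barend=(0,-.088),s1=(.014,.066),s2=(.014,.132)).items():print(n,R@np.array(p)+t)
s=bot.state();print(s['t'],np.degrees(np.arctan2(s['tool_rot'][1][1],s['tool_rot'][0][1])))
E
```

```text
-21.420862371858508 [ 0.44930504 -0.30225749] [array([0.07341997, 0.17126402]), array([ 0.07340775, -0.1711813 ]), array([-0.0734432 , -0.17079827]), array([-0.07338452,  0.17071556])]
bar [array([0.03793224, 0.06755801]), array([-0.04086335,  0.06812411])]
bar [ 0.4739783  -0.23936619]
barend [ 0.41716606 -0.38417871]
s1 [ 0.48644221 -0.2459296 ]
s2 [ 0.51054645 -0.18448869]
0.2 72.99727976524349
```

```bash
cat >> h.py <<'E'
TH=np.radians(-21.42);RB=np.array([[np.cos(TH),-np.sin(TH)],[np.sin(TH),np.cos(TH)]]);TB=np.array([.4493,-.3023])
def here():
    s=bot.state();p=np.array(s['eef_pos']);b=RB.T@(p[:2]-TB);f=np.array(s['force']);R=np.array(s['tool_rot'])
    yaw=np.degrees(np.arctan2(R[1,1],R[0,1])) -(90+np.degrees(TH))
    print('t',round(s['t'],2),'box mm',(b*1000).round(1),'z',round(p[2]*1000,1),'yaw',yaw.round(2),'F box',(RB.T@f[:2]).round(1),f[2].round(1),'open',round(s['opening'],4))
    return np.r_[b,p[2]]
E
python3 -c "
from h import *
p=here();t=np.array([0,.105,.16])-p;print('tool cm',t*[-100,100,-100])"
```

```text
t 0.2 box mm [-576.7  740.2] z 222.2 yaw 4.42 F box [-0.1  0.3] -0.2 open 0.0878
tool cm [-57.66779426 -63.51929325   6.21535008]
```

Request:
send_rows(
  rows=[
    [0, 0, 0, 0, 0, 4.4, 1],
    [-3.2, -3.5, 0, 0, 0, 0, 1],
    [-3.2, -3.5, 0, 0, 0, 0, 1],
    [-3.2, -3.5, 0, 0, 0, 0, 1],
    [-3.2, -3.5, 0, 0, 0, 0, 1],
  ],
  newtons=20,
)

```text
t: 0.7
eef_pos: [0.2513, 0.4187, 0.2224]
tool_rot: [[-0.931, 0.365, -0.0], [0.365, 0.931, -0.0], [-0.0, -0.0, -1.0]]
force: [1.1, 0.3, 0.0]
opening: 0.051
grip_force: 0.0
```

Request:
send_rows(
  rows=[
    [-3.2, -3.5, 0, 0, 0, 0, 1],
    [-3.2, -3.5, 0, 0, 0, 0, 1],
    [-3.2, -3.5, 0, 0, 0, 0, 1],
    [-3.2, -3.5, 0, 0, 0, 0, 1],
    [-3.2, -3.5, 0, 0, 0, 0, 1],
  ],
)

```text
t: 1.2
eef_pos: [0.3363, 0.1974, 0.2228]
tool_rot: [[-0.931, 0.365, 0.0], [0.365, 0.931, 0.001], [-0.0, 0.001, -1.0]]
force: [1.9, 0.8, 0.7]
opening: 0.0112
grip_force: 0.0
```

Request:
send_rows(
  rows=[
    [-3.2, -3.5, 0, 0, 0, 0, 1],
    [-3.2, -3.5, 0, 0, 0, 0, 1],
    [-3.2, -3.5, 0, 0, 0, 0, 1],
    [-3.2, -3.5, 0, 0, 0, 0, 1],
    [-3.2, -3.5, 0, 0, 0, 0, 1],
  ],
)

```text
t: 1.7
eef_pos: [0.4214, -0.0239, 0.223]
tool_rot: [[-0.931, 0.365, 0.001], [0.365, 0.931, 0.001], [-0.001, 0.001, -1.0]]
force: [1.4, 0.1, 0.5]
opening: 0.0007
grip_force: 0.0
```

```bash
python3 -c "
from h import *
p=here();t=np.array([0,.105,.16])-p;print('tool cm',t*[-100,100,-100])"
```

```text
t 1.7 box mm [-127.6  249. ] z 223.0 yaw 0.03 F box [1.3 0.7] 0.5 open 0.0007
tool cm [-12.76490818 -14.39515193   6.29701335]
```

Request:
send_rows(
  rows=[
    [-3.2, -3.5, 0, 0, 0, 0, 1],
    [-3.2, -3.5, 0, 0, 0, 0, 1],
    [-3.2, -3.5, 0, 0, 0, 0, 1],
    [-2.4, -3.0, 2, 0, 0, 0, 1],
    [0, 0, 3, 0, 0, 0, 1],
  ],
)

```text
t: 2.2
eef_pos: [0.4852, -0.1975, 0.1735]
tool_rot: [[-0.929, 0.37, 0.004], [0.37, 0.929, -0.004], [-0.006, -0.002, -1.0]]
force: [1.5, -0.0, -0.7]
opening: 0.0008
grip_force: 0.0
```

Request:
send_rows(
  rows=[
    [0, 0, 0, 0, 0, 0, 1],
    [0, 0, 0, 0, 0, 0, 1],
    [0, 0, 0, 0, 0, 0, 1],
    [0, 0, 0, 0, 0, 0, 1],
    [0, 0, 0, 0, 0, 0, 1],
  ],
)

```text
t: 2.7
eef_pos: [0.4842, -0.1909, 0.1737]
tool_rot: [[-0.931, 0.364, 0.002], [0.364, 0.931, 0.0], [-0.002, 0.001, -1.0]]
force: [-0.7, 0.6, -0.1]
opening: 0.0006
grip_force: 0.0
```

```bash
python3 -c "
from h import *
here();c=cam('wrist','w1.png')
"
```

```text
t 2.7 box mm [ -8.2 116.4] z 173.7 yaw 0.09 F box [-0.8  0.3] -0.1 open 0.0006
```

View pics/w1.png

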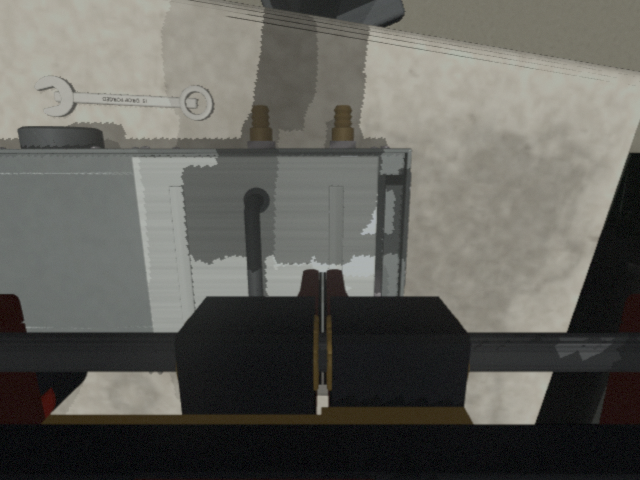

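The wrist view shows the closed fingertips at about (322,275). They are on the +y side of the bar (column 255) and clear of it. I'll go down now.

Request:
send_rows(
  rows=[
    [-0.8, 0, 2, 0, 0, 0, 1],
    [0, 0, 2, 0, 0, 0, 1],
    [0, 0, 2, 0, 0, 0, 1],
    [0, 0, 1.8, 0, 0, 0, 1],
    [0, 0, 0, 0, 0, 0, 1],
  ],
)

```text
t: 3.25
eef_pos: [0.4899, -0.1936, 0.0931]
tool_rot: [[-0.931, 0.364, -0.003], [0.364, 0.931, 0.001], [0.003, -0.0, -1.0]]
force: [-1.3, 0.2, 0.5]
opening: 0.0007
grip_force: 0.0
```

Request:
send_rows(
  rows=[
    [0, -1, 0, 0, 0, 0, 1],
    [0, -1, 0, 0, 0, 0, 1],
    [0, -1, 0, 0, 0, 0, 1],
    [0, -1, 0, 0, 0, 0, 1],
    [0, -1, 0, 0, 0, 0, 1],
  ],
)

```text
t: 3.75
eef_pos: [0.4729, -0.2416, 0.0953]
tool_rot: [[-0.931, 0.365, 0.001], [0.365, 0.931, 0.0], [-0.001, 0.001, -1.0]]
force: [0.8, 1.9, 2.4]
opening: 0.0006
grip_force: 1.4
```

```bash
python3 -c "
from h import *
here()"
```

```text
t 3.75 box mm [-0.2 65.1] z 95.3 yaw 0.01 F box [0.1 2.1] 2.4 open 0.0006
```

Request:
send_rows(
  rows=[
    [0, -1.2, 0, 0, 0, 0, 1],
    [0, -1.2, 0, 0, 0, 0, 1],
    [0, -1.2, 0, 0, 0, 0, 1],
    [0, -1.2, 0, 0, 0, 0, 1],
    [0, -1.2, 0, 0, 0, 0, 1],
  ],
)

```text
t: 4.25
eef_pos: [0.451, -0.2968, 0.0948]
tool_rot: [[-0.931, 0.364, 0.001], [0.364, 0.931, 0.001], [-0.0, 0.002, -1.0]]
force: [3.1, 5.1, 5.6]
opening: 0.0005
grip_force: 3.2
```

Request:
send_rows(
  rows=[
    [0, -1.2, 0, 0, 0, 0, 1],
    [0, -1.2, 0, 0, 0, 0, 1],
    [0, -1.2, 0, 0, 0, 0, 1],
    [0, -1.0, 0, 0, 0, 0, 1],
    [0, -1.0, 0, 0, 0, 0, 1],
  ],
)

```text
t: 4.75
eef_pos: [0.4304, -0.3489, 0.0947]
tool_rot: [[-0.931, 0.365, 0.0], [0.365, 0.931, 0.002], [0.0, 0.002, -1.0]]
force: [3.5, 8.1, 6.2]
opening: 0.0007
grip_force: 3.2
```

```bash
python3 -c "
from h import *
here();c=cam('top')
cv2.imwrite('pics/t2.png',c['pixels'][180:400,180:460,::-1])"
```

```text
t 4.75 box mm [ -0.5 -50.3] z 94.7 yaw 0.04 F box [0.3 8.9] 6.2 open 0.0007
```

View pics/t2.png

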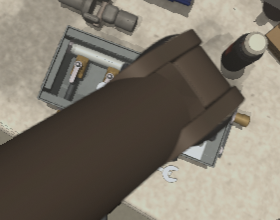

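The bay is opening and the cover is moving with the fingers. I'll continue gently to the stop.

Request:
send_rows(
  rows=[
    [0, -0.6, 0, 0, 0, 0, 1],
    [0, -0.6, 0, 0, 0, 0, 1],
    [0, -0.4, 0, 0, 0, 0, 1],
    [0, -0.3, 0, 0, 0, 0, 1],
    [0, -0.3, 0, 0, 0, 0, 1],
  ],
)

```text
t: 5.3
eef_pos: [0.4222, -0.3696, 0.0945]
tool_rot: [[-0.931, 0.365, -0.0], [0.365, 0.931, 0.0], [0.0, 0.0, -1.0]]
force: [-0.2, 1.8, 1.6]
opening: 0.0004
grip_force: 1.1
```

```bash
python3 -c "
from h import *
here()"
```

```text
t 5.3 box mm [ -0.7 -72.5] z 94.5 yaw 0.02 F box [-0.8  1.6] 1.6 open 0.0004
```

Request:
send_rows(
  rows=[
    [0, -0.3, 0, 0, 0, 0, 1],
    [0, -0.3, 0, 0, 0, 0, 1],
    [0, -0.2, 0, 0, 0, 0, 1],
    [0, -0.2, 0, 0, 0, 0, 1],
    [0, 0, 0, 0, 0, 0, 1],
  ],
)

```text
t: 5.8
eef_pos: [0.4216, -0.3704, 0.0942]
tool_rot: [[-0.933, 0.36, 0.001], [0.36, 0.933, 0.013], [0.004, 0.013, -1.0]]
force: [5.4, 25.1, 14.2]
opening: 0.0009
grip_force: 13.0
```

```bash
python3 -c "
from h import *
here()"
```

```text
t 5.8 box mm [ -0.9 -73.5] z 94.2 yaw 0.33 F box [-4.1 25.4] 14.2 open 0.0009
```

The cover is at the stop: 25 N with no further travel. I'll back off, rise and look into the bay.

Request:
send_rows(
  rows=[
    [0, 1.5, 0, 0, 0, 0, 1],
    [0, 1.5, 0, 0, 0, 0, 1],
    [0, 0, -3, 0, 0, 0, 1],
    [0, 1, -4, 0, 0, 0, 1],
    [-1, 4, -2, 0, 0, 0, 1],
  ],
)

```text
t: 6.3
eef_pos: [0.4552, -0.3125, 0.1877]
tool_rot: [[-0.928, 0.373, 0.002], [0.373, 0.928, -0.005], [-0.003, -0.004, -1.0]]
force: [1.1, 0.3, 0.0]
opening: 0.0004
grip_force: 0.0
```

Request:
send_rows(
  rows=[
    [-1, 4, 0, 0, 0, 0, 1],
    [-1, 4, 0, 0, 0, 0, 1],
    [-1, 2, 0, 0, 0, 0, 1],
    [0, 0, 0, 0, 0, 0, 1],
    [0, 0, 0, 0, 0, 0, 1],
  ],
)

```text
t: 6.8
eef_pos: [0.5213, -0.2262, 0.1844]
tool_rot: [[-0.931, 0.365, -0.001], [0.365, 0.931, -0.001], [0.0, -0.001, -1.0]]
force: [0.3, 0.5, 0.1]
opening: 0.0006
grip_force: 0.0
```

```bash
python3 -c "
from h import *
here();c=cam('wrist','w3.png')"
```

```text
t 6.8 box mm [39.2 97.2] z 184.4 yaw 0.04 F box [0.1 0.6] 0.1 open 0.0006
```

View pics/w3.png

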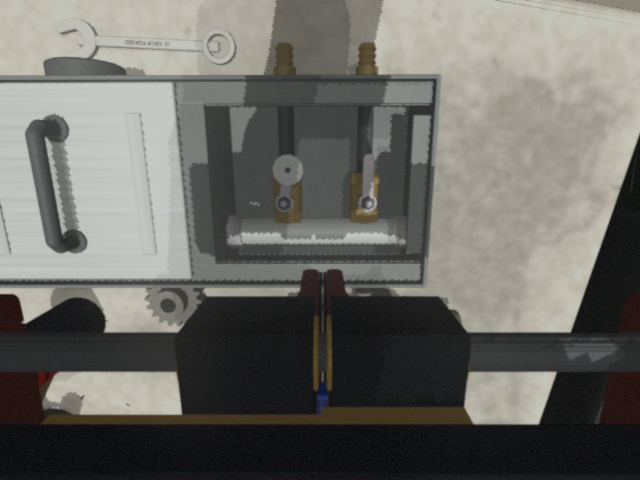

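The tagged lever is the left one in this view (y=66), with its stem at (285,204) and tag at (288,169). The plain lever is at (368,203)→(369,160). I'll measure both and the cover bar.

```bash
python3 -c "
from h import *
c=cam('wrist')
for n,p,z in[('stem',(285,204),.067),('tag',(288,169),.063),('stem2',(368,204),.067),('end2',(369,157),.06),('bar0',(37,130),.104),('bar1',(58,242),.104),('rimBR',(425,284),.088),('rimTR',(438,77),.088)]:
  w=onz(c,*p,z);print(n,((RB.T@(w[:2]-TB))*1000).round(1))
print(*[(s,np.round(v,1)) for s,v in [('tip',proj(c,[*(TB+RB@np.array([.039,.097])),.184]))]])"
```

```text
stem [14.2 66.6]
tag [-12.2  69.2]
stem2 [ 14.2 130.8]
end2 [-21.1 131.3]
bar0 [-38.7 -87.1]
bar1 [ 35.3 -86.6]
rimBR [ 71.8 173. ]
rimTR [-72.9 171.7]
('tip', array([325.1, 290.9]))
```

Request:
send_rows(
  rows=[
    [2.7, -3.0, 0, 0, 0, 0, 1],
    [2.6, -3.1, 0, 0, 0, 0, 1],
    [0, 0, 0, 0, 0, 0, 1],
    [0, 0, 3, 0, 0, 0, 1],
    [0, 0, 3, 0, 0, 0, 1],
  ],
)

```text
t: 7.4
eef_pos: [0.4501, -0.2647, 0.125]
tool_rot: [[-0.93, 0.367, 0.003], [0.367, 0.93, -0.001], [-0.003, 0.0, -1.0]]
force: [-0.1, 0.3, -0.9]
opening: 0.0004
grip_force: 0.0
```

Request:
send_rows(
  rows=[
    [0, 0, 0, 0, 0, 0, 1],
    [0, 0, 0, 0, 0, 0, 1],
    [0, 0, 0, 0, 0, 0, 1],
    [0, 0, 0, 0, 0, 0, 1],
    [0, 0, 0, 0, 0, 0, 1],
  ],
)

```text
t: 7.9
eef_pos: [0.4506, -0.2635, 0.1256]
tool_rot: [[-0.931, 0.365, 0.002], [0.365, 0.931, -0.0], [-0.002, 0.0, -1.0]]
force: [-0.1, 0.1, 0.1]
opening: 0.0005
grip_force: 0.0
```

```bash
python3 -c "
from h import *
here()"
```

```text
t 7.9 box mm [-13.   36.6] z 125.6 yaw 0.02 F box [-0.1  0.1] 0.1 open 0.0005
```

Request:
send_rows(
  rows=[
    [0.1, 0, 2, 0, 0, 0, 1],
    [0, 0, 2, 0, 0, 0, 1],
    [0, 0, 2, 0, 0, 0, 1],
    [0, 0, 1.1, 0, 0, 0, 1],
    [0, 0, 0, 0, 0, 0, 1],
  ],
)

```text
t: 8.4
eef_pos: [0.4485, -0.2625, 0.0528]
tool_rot: [[-0.931, 0.365, -0.002], [0.365, 0.931, 0.001], [0.002, -0.0, -1.0]]
force: [-0.0, 0.1, -0.2]
opening: -0.0001
grip_force: 0.0
```

Request:
send_rows(
  rows=[
    [0, 0.4, 0, 0, 0, 0, 1],
    [0, 0.4, 0, 0, 0, 0, 1],
    [0.2, 0.5, 0, 0, 0, 0, 1],
    [0.25, 0.6, 0, 0, 0, 0, 1],
    [0.25, 0.6, 0, 0, 0, 0, 1],
  ],
)

```text
t: 8.9
eef_pos: [0.4525, -0.2377, 0.0543]
tool_rot: [[-0.931, 0.365, 0.002], [0.365, 0.931, -0.002], [-0.003, -0.001, -1.0]]
force: [0.4, -5.0, 0.0]
opening: 0.0005
grip_force: 1.8
```

```bash
python3 -c "
from h import *
here()"
```

```text
t 8.9 box mm [-20.6  61.3] z 54.3 yaw -0.01 F box [ 2.2 -4.5] 0.0 open 0.0005
```

Request:
send_rows(
  rows=[
    [0.1, 0.6, 0, 0, 0, 0, 1],
    [-0.1, 0.6, 0, 0, 0, 0, 1],
    [-0.2, 0.6, 0, 0, 0, 0, 1],
    [-0.3, 0.5, 0, 0, 0, 0, 1],
    [-0.3, 0.5, 0, 0, 0, 0, 1],
  ],
)

```text
t: 9.4
eef_pos: [0.4694, -0.213, 0.0533]
tool_rot: [[-0.931, 0.365, -0.001], [0.365, 0.931, 0.001], [0.001, 0.0, -1.0]]
force: [-3.1, -2.2, 0.5]
opening: 0.0005
grip_force: 1.1
```

Request:
send_rows(
  rows=[
    [-0.3, 0.3, 0, 0, 0, 0, 1],
    [-0.3, 0.2, 0, 0, 0, 0, 1],
    [-0.2, 0, 0, 0, 0, 0, 1],
    [-0.1, 0, 0, 0, 0, 0, 1],
    [0, 0, 0, 0, 0, 0, 1],
  ],
)

```text
t: 9.9
eef_pos: [0.4763, -0.2114, 0.0529]
tool_rot: [[-0.931, 0.366, -0.006], [0.366, 0.931, 0.003], [0.007, 0.001, -1.0]]
force: [-11.3, 2.7, 7.5]
opening: 0.0007
grip_force: 6.1
```

```bash
python3 -c "
from h import *
here()"
```

```text
t 9.9 box mm [-8.1 94.5] z 52.9 yaw -0.02 F box [-11.5  -1.7] 7.5 open 0.0007
```

Request:
send_rows(
  rows=[
    [-0.2, 0, 0, 0, 0, 0, 1],
    [-0.2, 0, 0, 0, 0, 0, 1],
    [-0.1, 0, 0, 0, 0, 0, 1],
    [0, 0, 0, 0, 0, 0, 1],
    [0, 0, 0, 0, 0, 0, 1],
  ],
)

```text
t: 10.4
eef_pos: [0.4768, -0.2116, 0.0519]
tool_rot: [[-0.93, 0.366, -0.014], [0.366, 0.931, 0.007], [0.015, 0.002, -1.0]]
force: [-21.3, 7.0, 11.2]
opening: 0.0006
grip_force: 11.5
```

```bash
python3 -c "
from h import *
here()"
```

```text
t 10.4 box mm [-7.5 94.5] z 51.9 yaw -0.05 F box [-22.4  -1.3] 11.2 open 0.0006
```

It's firmly on the stop. I'll back off, lift out and look.

Request:
send_rows(
  rows=[
    [1.0, 0, 0, 0, 0, 0, 1],
    [1.0, 0, 0, 0, 0, 0, 1],
    [0, 0, 0, 0, 0, 0, 1],
    [0, 0, -3, 0, 0, 0, 1],
    [0, 0, -4, 0, 0, 0, 1],
  ],
)

```text
t: 10.9
eef_pos: [0.4654, -0.2067, 0.1235]
tool_rot: [[-0.931, 0.365, -0.002], [0.365, 0.931, -0.0], [0.002, -0.001, -1.0]]
force: [0.9, -0.6, 0.8]
opening: 0.0006
grip_force: 0.0
```

Request:
send_rows(
  rows=[
    [0, 0, -4, 0, 0, 0, 1],
    [-3, 0, -2, 0, 0, 0, 1],
    [-3, 0, 0, 0, 0, 0, 1],
    [0, 0, 0, 0, 0, 0, 1],
    [0, 0, 0, 0, 0, 0, 1],
  ],
)

```text
t: 11.4
eef_pos: [0.5217, -0.229, 0.1834]
tool_rot: [[-0.931, 0.365, -0.0], [0.365, 0.931, -0.0], [0.0, -0.001, -1.0]]
force: [-0.7, -0.3, -0.5]
opening: 0.0003
grip_force: 0.0
```

```bash
python3 -c "
from h import *
here();c=cam('wrist','w4.png')"
```

```text
t 11.4 box mm [40.6 94.7] z 183.4 yaw 0.02 F box [-0.6 -0.6] -0.5 open 0.0003
```

View pics/w4.png

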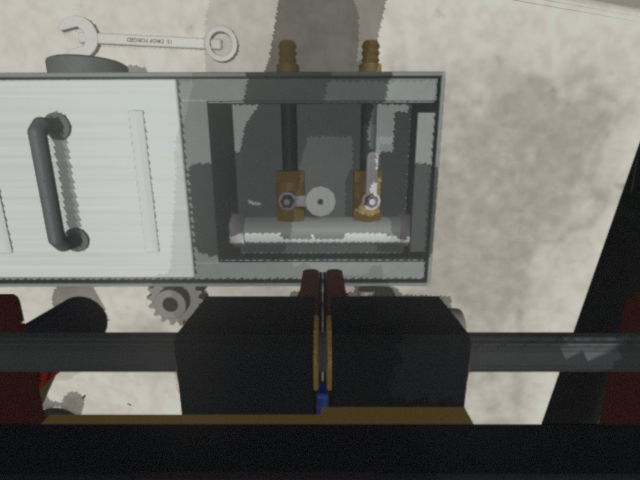

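The tagged lever now lies across its pipe, with its stem at (288,201) and tag at (320,201). The plain lever still points to the front, from (371,202) to (372,155), and the cover is fully aside with its bar near column 45. I'm handing in.

```bash
python3 -c "
from station import bot
print(bot.hand_in())"
```

```text
the job is handed in; nothing more can be done
None
```

The tagged line is shut off: the cover is fully aside against the end wall, the tagged lever is hard against its stop across its pipe, the plain lever is still open, and the job was handed in at about 11.5 s with no result returned.

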